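# Tuck the carton's rear flap shut

## Task

Close the top of the packed carton by pushing and pressing with the fingertips, without pinching anything: crease the tongue of the standing rear flap downwards, push the flap over, and tuck the tongue's edge beneath the raised free edge of the front flap, pressing the rear flap down flat so that it stays shut by itself when you let go. Be gentle: do not lift, tip or shove the carton, do not crush the board, and leave the things standing round it where they are.

Things in the scene. Friction and masses are not known exactly. Their poses are not given: they have to be found in the camera images.
- carton: Packed brown corrugated carton, 1.6 to 2.6 kg, loose on the bench: 200 mm along its x, 240 mm along its y, 110 mm high; origin under its centre, z up. Two dust flaps lie level at 110 mm as a firm top. The rear flap is hinged along the +x top edge (axis along y at x = +100, z = 111.5 mm) and folds over towards -x. The front flap, from the -x edge, is already folded in and glued.
- flap (a joint): Angle of the rear flap at its hinge (rad): 0 = flat and shut, pi/2 = upright, more = leaning outwards (at most 2.1). Board panel 3 mm thick, 100 mm from hinge to crease, 234 mm wide. It stays where left from about 1.0 to 1.9; 1 to 2 N near the crease folds it over and presses it flat; let go untucked, it springs back up to about 0.5.
- tongue (a joint): Angle of the tongue at the crease that joins it to the rear flap (rad): 0 = in the flap's plane, positive = folded towards the carton, at most 1.45. 3 mm board, 45 mm from crease to edge, 132 mm wide at the crease, 100 mm at the edge. About 0.25 N at its edge folds it, before the flap itself gives; it stays as left.
- crease (a point): Middle of the crease between rear flap and tongue, at mid-thickness. Pressed down here, the flap goes flat and the folded tongue straightens along the carton's top, its edge sliding forward.
- tongue_tip (a point): Middle of the tongue's free edge, at mid-thickness. Tucked and flat it lies 14 mm in beneath the lip. Folded by 1.1 rad or more, the edge comes down on the carton's top short of the lip and slides under as the crease is pressed flat; less folded, it lands on top of the lip.
- lip (a point): The lip: middle of the front flap's free edge, its lower corner, at x = -31 mm and z = 119 mm in the carton's frame. The front flap is 3 mm board, 236 mm wide, sloping up from the -x edge to the lip, which leaves a mouth 9 mm high above the dust flaps. It does not move.
- tub_a: Lidded round tub of spice, 84 mm across, 70 mm high, a bystander near the carton; origin under its centre.
- tub_b: A second tub, the same as the first, a bystander.
- oil: Amber bottle, 58 mm across, 190 mm high, a bystander near the carton; origin under its centre.
- jar_a: Small jar with a cap, 48 mm across, 95 mm high, a bystander near the carton; origin under its centre.
- jar_b: A second jar, the same as the first, a bystander.
- tape: Roll of brown tape lying flat, 100 mm across, 48 mm high, a bystander; origin under its centre.
- marker: Marker pen lying on the bench, 130 mm long, 13 mm thick, a bystander.

How it is judged:
By the outcome, as a careful person would: the job done as asked, in the order asked, and still so for the second after the job is handed in, with the robot touching nothing.
It also fails if it takes over 45 s, if anything falls off the work surface, if the arm or the gripper's body presses on something with over 40 N, if the wrist force passes 120 N, or if a joint passes its speed limit or range.

## Robot

A 6-joint arm with a two-finger parallel gripper is mounted at the origin on the work surface. World frame = base frame: x ahead of the robot, y to its left, z up, the work surface at z = 0. Lengths are in mm, angles in rad, forces in N, time in s.
With the tool pointing down it reaches from about 275 to 1000 mm from the base axis. Payload 8.4 kg.
Tool frame: the origin (TCP) lies on the centre line of the jaws, within the pads' length; the fingertips stand r.tip_reach ahead of it and the grasp point (between the pads) lies 3 mm ahead of it (r.tip_reach is the distance from the TCP to the fingertips, in mm); z points along the fingers, y is the direction in which the jaws open and shut (so a half turn about z gives the same grasp; the last joint's range is limited). The gripper opens to 85 mm and grips with 20 to 120 N. Pads are 22 mm wide; open, the fingers measure 114 mm over their backs; the gripper's body (76 mm by 85 mm) begins 54 mm behind the grasp point. The pads swing forward as they close: fully open they stand 13 mm farther back than shut.
Start: joints at [-1.241, 0.353, 1.633, -0, 1.155, -0.002], TCP at [203.589, -590.914, 253.281] pointing down, gripper open.
Joint ranges: [-2.63, 2.63], [-0.92, 2.1], [0.06, 2.66], [-1.3, 4.44], [0, 2.69], [-3.02, 3.02]. Speed limits (rad/s): [2.22, 2.22, 2.79, 3.14, 3.14, 3.14].

## Interface

Orientations are given as [roll, pitch, yaw] about the fixed x, y, z axes, in that order (R = Rz(yaw) Ry(pitch) Rx(roll)).
In Python, from rig import sense, optics, r, nets gives the robot as it stands. The module is installed in compiled form; this text tells all that it offers.
- The arm moves only by the tool carry_out, never from a script. Its argument "increments" is a list that holds one entry, the list of rows, each a list of 6 numbers: the shift along the tool's x, y, z normalised to -1 to 1, where 1 is 40 cm, then the turn, a rotation vector about the tool's x, y, z normalised to -1 to 1, where 1 is 60 degrees. A call has 1 to 5 rows; each row is the pose to reach, as a shift and turn from the pose commanded when the call began, along the tool's axes at that moment; what a row does not reach only later rows make up. A row lasts 1/12 s, in which the tool goes at most 41.7 mm and 7.16 degrees, less where a joint would pass 70% of its speed; a pose out of reach is approached as far as the arm can. A call with a number of a shift or a turn outside -1 to 1 is refused whole. A call with a gripper value outside its range is refused whole. "hand" is the closure, from 0 (fully open) to 1 (shut), set as the call begins (left out, the last holds). The fingers move at their own pace and stop on an object; "squeeze" is the grip in N (left out, the last holds). Time passes only in rows, so rows that repeat a pose let the fingers close. It gives the time, the measured TCP pose, the force and the opening at its end, in the units of the state.
- sense(): the state, without advancing time (a new reading comes with each control period).
- optics.grab_frame(name): name is "side" or "top"; returns a dict with "img" (384x512x3 uint8, red, green, blue), "range_z" (384x512 float32, mm along the optical axis (not along the pixel's ray), 0 where there is no reading), "fov_y" (degrees; the focal length in pixels is half the picture's height over the tangent of half this angle, whatever the lens; pixels are square), "cx", "cy" (the principal point, pixels), "R" (3x3) and "t" (3): a world point X has camera coordinates R X + t. Camera axes: x right, y down, z forward; pixel columns grow to the right and rows downward; lengths in mm; the calibration is good to about 2 mm. A picture is of the moment at which its call begins.
- r.sign_off(): hands the job in, once; it reports no verdict.
Trained networks look in the newest picture that a camera, given by its name, has taken for a name from the list of things; names that differ only in an ending like _2 or _b are one class to them, and where a whole thing is asked for, a point or a joint stands for the part that bears it (a point fixed in the world has none). Each returns a list of dicts, best first, with "confidence" (0 to 1); they miss things now and then, are a little off and sometimes report something else, mostly with a low value. They report only what shows in the picture. A call takes as long as a camera call.
- nets.trace(target, camera): "mask" (384x512 bool, what is visible of it).
- nets.tip_of(target, camera): "point" ([x, y, z] in mm, in world coordinates, good to about 4 mm: a listed point, or the origin of a listed thing).
The state is a dict: "clock": time; "qpos": joint angles; "qvel": joint speeds; "joint_efforts": joint torques, N m; "eef_pos": TCP position; "tcp_rot": TCP orientation; "contact_force": force on the tool from outside, world axes, zero at the start; "wrist_torque": the same for the moment, N m; "opening": opening from 0.0 (shut) to 1.0 (fully open).
Only numpy, scipy, OpenCV 4.12 (cv2) and the standard library are available. Lean on these libraries where they do the work, as an engineer would, in place of code of your own. Each camera call takes 0.05 s, during which the arm holds its last target.

## Working session

There is one attempt and no reset: what is moved stays moved. The work goes in short steps, Python scripts to look and compute and a tool call to move; the robot and the scene stay as the last step left them, time stands still between calls to the robot, and variables do not carry over. Pictures are saved under pics/ and viewed, and the job is handed in when it is done.

Besides the shell and the picture viewer there is one more tool, called as a command line: name --argument value ..., lists and objects as JSON in quotes. carry_out: Moves the arm, as the interface text tells. Its arguments: {"type":"object","properties":{"increments":{"type":"array","items":{"type":"array","items":{"type":"array","items":{"type":"number","minimum":-1,"maximum":1}}}},"hand":{"type":"number"},"squeeze":{"type":"number"}},"required":["increments"]}

```bash
mkdir -p pics; ls; python3 - <<'E'
from rig import sense, optics, r, nets
import cv2,numpy as np
s=sense();print(s, r.tip_reach)
for c in("side","top"):
    f=optics.grab_frame(c);cv2.imwrite(f"pics/{c}0.png",f["img"][:,:,::-1]);print(c,f["fov_y"],f["cx"],f["cy"],f["R"],f["t"])
    for n in ["carton","crease","tongue_tip","lip","tub_a","oil","jar_a","tape","marker"]:
        print(n,[(np.round(d["point"]),round(d["confidence"],2)) for d in nets.tip_of(n,c)[:3]])
E
```

```text
pics
{'clock': 0.0, 'qpos': array([-1.24138354e+00,  3.53643876e-01,  1.63413248e+00, -7.31425947e-06,
        1.15523484e+00, -2.41950381e-03]), 'qvel': array([-6.51607519e-04, -6.07131734e-04,  3.83068281e-04, -8.28530159e-05,
        6.28969785e-04, -2.86865692e-04]), 'joint_efforts': array([ 2.33097191e-03, -6.05244756e+01, -3.42066979e+01,  1.04087678e-04,
        9.26919834e-03, -9.97257018e-06]), 'eef_pos': array([ 203.44898721, -590.47788893,  252.56505421]), 'tcp_rot': array([-3.14017411e+00,  3.25538298e-06,  3.31835249e-01]), 'contact_force': array([0.79410885, 0.47994705, 0.77975058]), 'wrist_torque': array([-0.00771878, -0.03239677,  0.00175672]), 'opening': 1.000300964458484} 22.0
side 48.12514138489603 251.36723749668917 196.95304899933487 [[-0.94363987 -0.33069484 -0.01359117]
 [-0.14607031  0.45295833 -0.87948407]
 [ 0.29699708 -0.82793096 -0.47573423]] [ 518.89065939  190.03573725 1034.59777921]
carton [(array([ 551., -152.,    6.]), 0.56)]
crease [(array([524., -78., 210.]), 0.93), (array([530., -96., 251.]), 0.51)]
tongue_tip [(array([526., -98., 251.]), 0.92)]
li
[... 292 characters left out ...]
04104 -0.99992219  0.00740269]
 [-0.99957869 -0.01023866 -0.02715891]
 [ 0.02723259 -0.00712687 -0.99960372]] [ -49.48708996  554.48723789 1124.09808293]
carton [(array([ 553., -154.,    6.]), 0.92)]
crease [(array([526., -78., 207.]), 0.92)]
tongue_tip [(array([529., -93., 251.]), 0.79), (array([ 549., -154.,    5.]), 0.32)]
lip [(array([ 564., -183.,  119.]), 0.85)]
tub_a [(array([ 598., -320.,    2.]), 0.69), (array([437., 366.,  -2.]), 0.68)]
oil [(array([ 718., -123.,   -1.]), 0.84)]
jar_a [(array([ 682., -264.,   -1.]), 0.78), (array([ 600., -460.,   -2.]), 0.66)]
tape [(array([ 430., -400.,    2.]), 0.79), (array([ 683., -266.,    0.]), 0.5)]
marker [(array([478., -46.,   1.]), 0.55)]
```

View pics/side0.png

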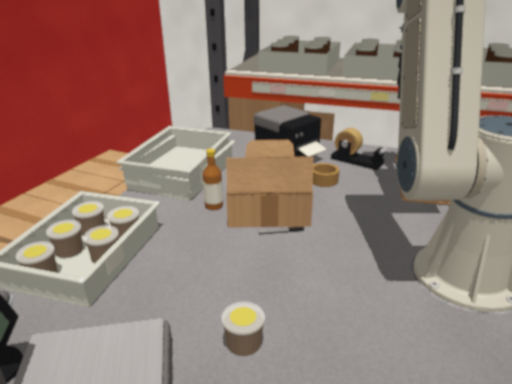

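View pics/top0.png

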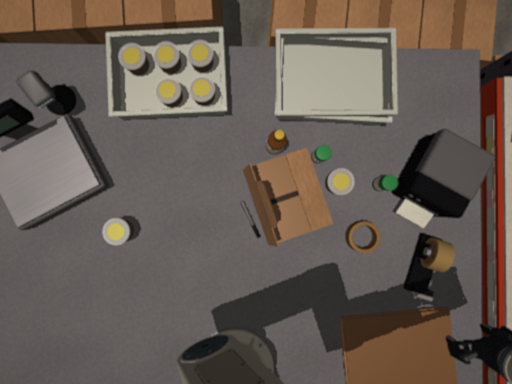

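```bash
cat > h.py <<'E'
from rig import sense, optics, r, nets
import cv2,numpy as np
def cloud(f):
    h,w=f["range_z"].shape;F=h/2/np.tan(np.radians(f["fov_y"])/2)
    v,u=np.mgrid[:h,:w];z=f["range_z"]
    p=np.stack([(u-f["cx"])/F*z,(v-f["cy"])/F*z,z],-1)
    return (p-f["t"])@f["R"]
E
python3 - <<'E'
from h import *
for c in("top","side"):
    f=optics.grab_frame(c);P=cloud(f)
    m=nets.trace("carton",c);print(c,len(m),[x["confidence"] for x in m])
    M=m[0]["mask"]&(f["range_z"]>0)
    p=P[M];print(len(p))
    if c=="top":
        a=p[(p[:,2]>95)&(p[:,2]<130)]
        rect=cv2.minAreaRect(a[:,:2].astype(np.float32));print(rect,cv2.boxPoints(rect))
    ctr=np.array([552.5,-153]);
    yaw=np.radians(110)
    if c=="top":
        pass
    R=np.array([[np.cos(yaw),np.sin(yaw)],[-np.sin(yaw),np.cos(yaw)]])
    q=p.copy();q[:,:2]=(p[:,:2]-ctr)@R.T
    for z in range(100,270,10):
        k=(q[:,2]>z)&(q[:,2]<=z+10)
        if k.sum()>3: print(z,k.sum(),np.round(np.percentile(q[k,0],[5,50,95])),np.round(np.percentile(q[k,1],[1,99])))
    k=(q[:,2]>125)&(q[:,2]<200)
    if k.sum()>20:
        A=np.c_[q[k,1:],np.ones(k.sum())];s=np.linalg.lstsq(A,q[k,0],rcond=None)[0];print("plane x=",s)
    k=(q[:,2]>215)&(q[:,2]<250)
    if k.sum()>20:
        A=np.c_[q[k,1:],np.ones(k.sum())];s=np.linalg.lstsq(A,q[k,0],rcond=None)[0];print("tongue x=",s)
E
```

```text
top 1 [0.71]
5587
((549.1778564453125, -151.2958984375), (240.4851837158203, 202.27207946777344), 19.3292179107666) [[ 402.2375    -95.66044 ]
 [ 469.18866  -286.5309  ]
 [ 696.1182   -206.93137 ]
 [ 629.16705   -16.060883]]
100 1018 [-27.  16.  61.] [-116.  121.]
110 2864 [-92. -19.  62.] [-114.  120.]
120 657 [-62. -39. 101.] [-112.  118.]
130 66 [ 98.  99. 101.] [-110.  114.]
140 74 [95. 97. 98.] [-112.  111.]
150 66 [93. 95. 96.] [-110.  114.]
160 80 [91. 92. 94.] [-113.  116.]
170 69 [89. 90. 92.] [-111.  116.]
180 82 [86. 88. 90.] [-111.  115.]
190 82 [84. 86. 88.] [-113.  112.]
200 110 [80. 83. 85.] [-111.  116.]
210 86 [79. 81. 83.] [-81. 108.]
220 73 [75. 77. 79.] [-59.  62.]
230 75 [72. 74. 76.] [-60.  62.]
240 77 [68. 70. 72.] [-60.  60.]
250 60 [65. 67. 69.] [-49.  52.]
plane x= [1.35980677e-03 1.82715813e-01 5.78279554e+01]
tongue x= [ 1.27688954e-02 -3.52368752e-01  1.56686880e+02]
side 1 [0.62]
6866
100 306 [ 94.  99. 103.] [-115.  117.]
110 238 [ 95.  99. 103.] [-115.  118.]
120 309 [ 95.  99. 102.] [-114.  116.]
130 314 [ 92.  97. 101.] [-111.  118.]
140 310 [90. 94. 98.] [-111.  118.]
150 304 [88. 93. 96.] [-113.  115.]
160 322 [86. 90. 94.] [-111.  117.]
170 318 [84. 87. 92.] [-110.  117.]
180 319 [82. 85. 89.] [-113.  115.]
190 321 [79. 83. 87.] [-110.  116.]
200 316 [77. 81. 85.] [-112.  116.]
210 231 [75. 79. 83.] [-100.  110.]
220 189 [71. 75. 79.] [-60.  66.]
230 184 [68. 72. 76.] [-60.  63.]
240 182 [64. 69. 73.] [-57.  61.]
250 75 [63. 66. 70.] [-47.  53.]
plane x= [ 1.15026073e-02 -2.19855553e-01  1.26162132e+02]
tongue x= [ 1.21503110e-02 -3.17576578e-01  1.46495100e+02]
```

carry_out --increments '[[[0.03,-0.03,-0.09,0,0,0],[0.09,-0.08,-0.18,0,0,0],[0.17,-0.15,-0.2,0,0,0],[0.24,-0.22,-0.2,0,0,0],[0.31,-0.28,-0.2,0,0,0]]]' --hand 1 --squeeze 20

```text
clock: 1.62
eef_pos: [284.8, -443.6, 334.6]
tcp_rot: [3.139, -0.001, 0.331]
contact_force: [0.6, -0.8, 0.8]
opening: 0.302
```

carry_out --increments '[[[0.07,-0.06,0,0,0,0],[0.14,-0.12,0,0,0,0],[0.21,-0.18,0,0,0,0],[0.28,-0.24,0,0,0,0],[0.35,-0.3,0,0,0,0]]]'

```text
clock: 2.03
eef_pos: [378.1, -283.9, 333.6]
tcp_rot: [3.141, -0.0, 0.332]
contact_force: [0.6, 0.4, -0.0]
opening: -0.002
```

carry_out --increments '[[[0.07,-0.06,0,0,0,0],[0.14,-0.12,0,0,0,0],[0.21,-0.18,0,0,0,0],[0.28,-0.24,0,0,0,0],[0.35,-0.3,0,0,0,0]]]'

```text
clock: 2.45
eef_pos: [471.5, -124.7, 333.6]
tcp_rot: [3.141, -0.001, 0.332]
contact_force: [1.3, -0.7, -1.2]
opening: 0.0
```

```bash
cat >> h.py <<'E'
C=np.array([550.5,-153]);yw=np.radians(109.3)
RC=np.array([[np.cos(yw),np.sin(yw)],[-np.sin(yw),np.cos(yw)]])
def cf(p):
    p=np.array(p,float);o=p.copy();o[...,:2]=(p[...,:2]-C)@RC.T;return o
def st():
    s=sense();print("t",s["clock"],"tcp carton",np.round(cf(s["eef_pos"]),1),"world",np.round(s["eef_pos"],1),"rot",np.round(s["tcp_rot"],3),"F",np.round(s["contact_force"],2),"Fc",np.round(RC@s["contact_force"][:2],2),"op",round(s["opening"],3),"tip",r.tip_reach)
E
python3 -c "from h import *;st();print(sense()['qpos'])"
```

```text
t 2.45 tcp carton [ 52.8  65.2 333.6] world [ 471.5 -124.7  333.6] rot [ 3.141e+00 -1.000e-03  3.320e-01] F [ 1.29 -0.75 -1.21] Fc [-1.13 -0.97] op 0.0 tip 22.0
[-2.61701929e-01  6.11667227e-02  1.82021033e+00 -4.68176351e-05
  1.25955677e+00  9.77275884e-01]
```

carry_out --increments '[[[0.06,-0.07,0,0,0,0],[0.12,-0.14,0,0,0,0],[0.165,-0.2,0.02,0,0,0],[0.165,-0.2,0.1,0,0,0],[0.165,-0.2,0.17,0,0,0]]]'

```text
clock: 2.87
eef_pos: [508.4, -27.6, 265.2]
tcp_rot: [3.141, -0.003, 0.335]
contact_force: [0.5, -0.2, -0.0]
opening: -0.0
```

carry_out --increments '[[[0,0,0,0,0,0]]]'

```text
clock: 2.95
eef_pos: [504.4, -28.5, 260.7]
tcp_rot: [-3.139, 0.007, 0.333]
contact_force: [-1.2, -1.3, -0.5]
opening: -0.003
```

```bash
cat >> h.py <<'E'
def look(n,zoom=True):
    out=[]
    for c in("side","top"):
        f=optics.grab_frame(c);i=f["img"][:,:,::-1]
        i=i[100:250,180:380] if c=="side" else i[100:250,200:400]
        out.append(cv2.resize(i,(800,600) if 0 else (640,480),interpolation=cv2.INTER_CUBIC))
        if c=="side":
            for k in("crease","tongue_tip"):
                print(k,[(np.round(cf(d["point"])),round(d["confidence"],2)) for d in nets.tip_of(k,c)[:2]])
        else:
            for k in("crease","tongue_tip"):
                print("top",k,[(np.round(cf(d["point"])),round(d["confidence"],2)) for d in nets.tip_of(k,c)[:2]])
    im=np.hstack(out);im=cv2.resize(im,(800,300));cv2.imwrite(f"pics/{n}.png",im)
E
python3 -c "from h import *;st();look('a1')"
```

```text
t 2.95 tcp carton [132.8   2.3 260.7] world [504.4 -28.5 260.7] rot [-3.139  0.007  0.333] F [-1.22 -1.26 -0.5 ] Fc [-0.78  1.57] op -0.003 tip 22.0
crease [(array([ 80.,  -2., 209.]), 0.64)]
tongue_tip [(array([ 63.,   2., 248.]), 0.83), (array([ 1., -2.,  3.]), 0.62)]
top crease []
top tongue_tip [(array([-149.,  -88.,   -1.]), 0.46)]
```

View pics/a1.png

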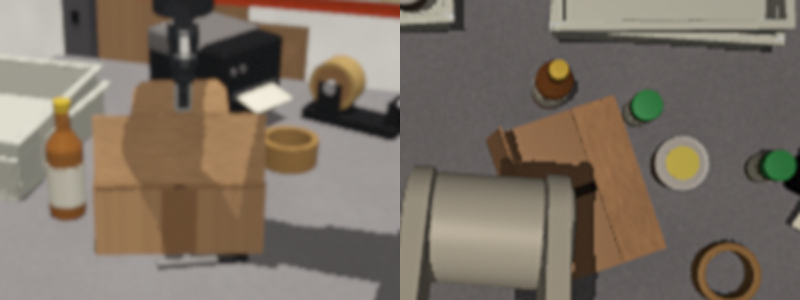

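carry_out --increments '[[[0,0.04,0,0,0,0],[0,0.07,0,0,0,0],[0,0.1,0.0,0,0,0],[0,0.125,0.002,0,0,0],[0,0.143,0.01,0,0,0]]]'

```text
clock: 3.67
eef_pos: [526.7, -84.9, 261.9]
tcp_rot: [3.141, -0.001, 0.331]
contact_force: [-0.7, 0.0, -0.3]
opening: -0.004
```

carry_out --increments '[[[0,0,0,0,0,0]]]'

```text
clock: 3.75
eef_pos: [526.1, -84.9, 260.8]
tcp_rot: [3.142, 0.0, 0.33]
contact_force: [0.1, -0.1, -0.4]
opening: 0.001
```

```bash
python3 -c "from h import *;st();look('a2');st()"
```

```text
t 3.75 tcp carton [ 72.4   0.5 260.8] world [526.1 -84.9 260.8] rot [3.142 0.    0.33 ] F [ 0.14 -0.09 -0.39] Fc [-0.13 -0.1 ] op 0.001 tip 22.0
crease [(array([ 79.,   0., 210.]), 0.73)]
tongue_tip [(array([ 56.,   0., 248.]), 0.63)]
top crease []
top tongue_tip [(array([527., -68.,  -2.]), 0.64)]
t 4.05 tcp carton [7.420e+01 2.000e-01 2.613e+02] world [525.8 -83.  261.3] rot [-3.141  0.     0.332] F [-0.78  0.05  0.39] Fc [0.3  0.72] op -0.001 tip 22.0
```

View pics/a2.png

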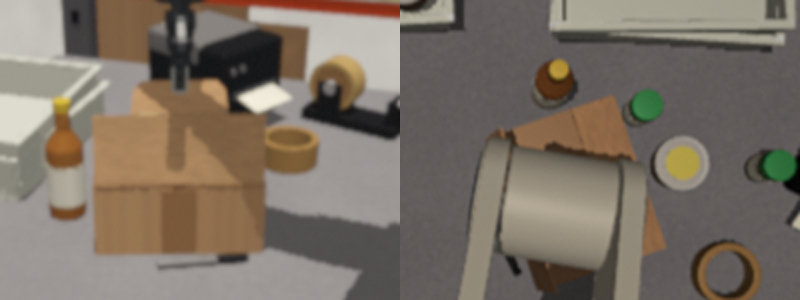

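carry_out --increments '[[[0,0.014,0.0095,0,0,0],[0,0.026,0.0225,0,0,0],[0,0.035,0.0375,0,0,0],[0,0.041,0.054,0,0,0],[0,0.0435,0.067,0,0,0]]]'

```text
clock: 4.47
eef_pos: [531.4, -100.4, 233.4]
tcp_rot: [-3.141, 0.001, 0.331]
contact_force: [-0.4, -0.1, -0.4]
opening: -0.001
```

carry_out --increments '[[[0,0,0,0,0,0],[0,0,0,0,0,0]]]'

```text
clock: 4.63
eef_pos: [531.2, -99.9, 233.8]
tcp_rot: [-3.141, 0.001, 0.332]
contact_force: [-0.4, 0.5, 0.1]
opening: 0.001
```

```bash
python3 -c "from h import *;st();look('a3');st()"
```

```text
t 4.6333 tcp carton [ 56.5   0.7 233.8] world [531.2 -99.9 233.8] rot [-3.141e+00  1.000e-03  3.320e-01] F [-0.36  0.52  0.07] Fc [0.61 0.17] op 0.001 tip 22.0
crease [(array([ 80.,  -2., 208.]), 0.74)]
tongue_tip [(array([ 30.,   3., 208.]), 0.67)]
top crease [(array([-192.,  197.,    5.]), 0.32)]
top tongue_tip [(array([124.,  33.,  -2.]), 0.33)]
t 4.9333 tcp carton [5.640e+01 2.000e-01 2.348e+02] world [531.7 -99.8 234.8] rot [ 3.141 -0.     0.332] F [ 0.51 -0.45  1.47] Fc [-0.59 -0.33] op 0.002 tip 22.0
```

View pics/a3.png

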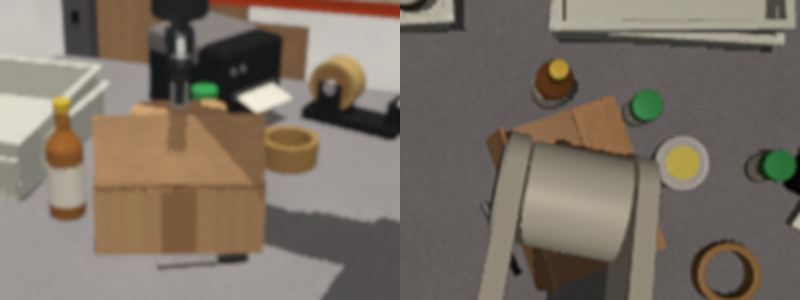

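```bash
python3 - <<'E'
from h import *
f=optics.grab_frame("side");q=cf(cloud(f))
M=(abs(q[...,1])<62)&(abs(q[...,1])>20)&(q[...,0]<95)&(q[...,0]>10)&(q[...,2]>195)&(q[...,2]<262)
p=q[M]
for x in range(10,95,5):
    k=(p[:,0]>=x)&(p[:,0]<x+5)
    if k.sum(): print(x,k.sum(),np.round(np.percentile(p[k,2],[10,50,90]),1))
E
```

```text
30 11 [211.3 212.1 212.9]
35 16 [212.  213.3 214.4]
40 20 [212.7 213.  214. ]
45 24 [212.1 213.1 213.7]
50 16 [212.2 213.  213.8]
55 23 [212.9 213.5 214.7]
60 22 [212.8 213.6 214.7]
65 19 [212.9 213.7 214.1]
70 27 [212.3 213.6 214.4]
75 108 [199.2 208.4 213. ]
80 112 [196.8 202.8 209.2]
85 8 [195.3 200.2 207.9]
```

carry_out --increments '[[[0,0,-0.045,0,0,0],[0,-0.05,-0.05,0,0,0],[0,-0.12,-0.045,0,0,0],[0,-0.15,0,0,0,0],[0,-0.15,0.05,0,0,0]]]'

```text
clock: 5.4
eef_pos: [512.1, -41.3, 215.5]
tcp_rot: [3.141, -0.003, 0.333]
contact_force: [0.3, -0.2, -0.1]
opening: 0.003
```

carry_out --increments '[[[0,0,0,0,0,0],[0,0.02,0,0,0,0]]]'

```text
clock: 5.57
eef_pos: [513.8, -50.1, 214.2]
tcp_rot: [-3.14, 0.002, 0.333]
contact_force: [0.0, -0.5, 0.5]
opening: 0.002
```

```bash
python3 -c "from h import *;st();look('a4');st()"
```

```text
t 5.5667 tcp carton [109.3   0.6 214.2] world [513.8 -50.1 214.2] rot [-3.14e+00  2.00e-03  3.33e-01] F [ 0.04 -0.45  0.55] Fc [-0.44  0.11] op 0.002 tip 22.0
crease [(array([ 79.,  -1., 211.]), 0.86)]
tongue_tip [(array([ 31.,   0., 205.]), 0.54)]
top crease []
top tongue_tip []
t 5.8667 tcp carton [107.8  -0.3 215.3] world [515.1 -51.2 215.3] rot [ 3.141e+00 -1.000e-03  3.310e-01] F [-0.07 -0.45  0.58] Fc [-0.4   0.22] op 0.002 tip 22.0
```

View pics/a4.png

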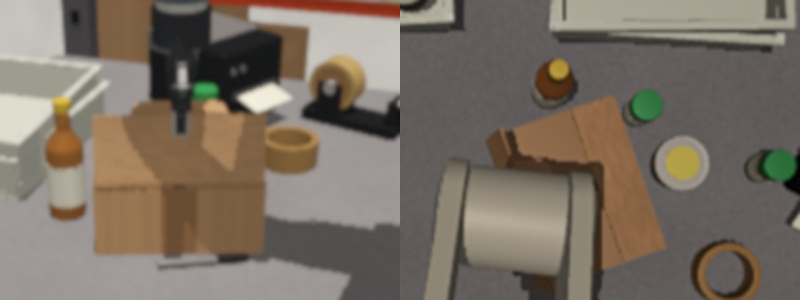

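carry_out --increments '[[[0,0.036,0,0,0,0],[0,0.066,0.01,0,0,0],[0,0.094,0.024,0,0,0],[0,0.121,0.041,0,0,0],[0,0.146,0.062,0,0,0]]]'

```text
clock: 6.28
eef_pos: [534.2, -107.4, 189.1]
tcp_rot: [3.141, -0.0, 0.331]
contact_force: [0.4, 1.6, 0.4]
opening: -0.001
```

carry_out --increments '[[[0,0.011,0.012,0,0,0],[0,0.0215,0.024,0,0,0],[0,0.03,0.038,0,0,0],[0,0.039,0.052,0,0,0],[0,0.0445,0.062,0,0,0]]]'

```text
clock: 6.7
eef_pos: [539.2, -122.8, 164.0]
tcp_rot: [-3.141, 0.001, 0.332]
contact_force: [-1.0, 1.6, 2.3]
opening: -0.002
```

carry_out --increments '[[[0,0,0,0,0,0]]]'

```text
clock: 6.78
eef_pos: [539.1, -122.8, 163.9]
tcp_rot: [-3.141, 0.001, 0.332]
contact_force: [-0.1, 0.3, -0.4]
opening: -0.001
```

```bash
python3 -c "from h import *;st();look('a5');st()"
```

```text
t 6.7833 tcp carton [ 32.3   0.8 163.9] world [ 539.1 -122.8  163.9] rot [-3.141e+00  1.000e-03  3.320e-01] F [-0.07  0.33 -0.43] Fc [ 0.34 -0.04] op -0.001 tip 22.0
crease [(array([  7.,   0., 149.]), 0.72)]
tongue_tip []
top crease []
top tongue_tip []
t 7.0833 tcp carton [ 32.2   0.3 165.2] world [ 539.6 -122.7  165.2] rot [ 3.141 -0.     0.332] F [ 0.63 -0.51  1.3 ] Fc [-0.69 -0.42] op 0.003 tip 22.0
```

View pics/a5.png

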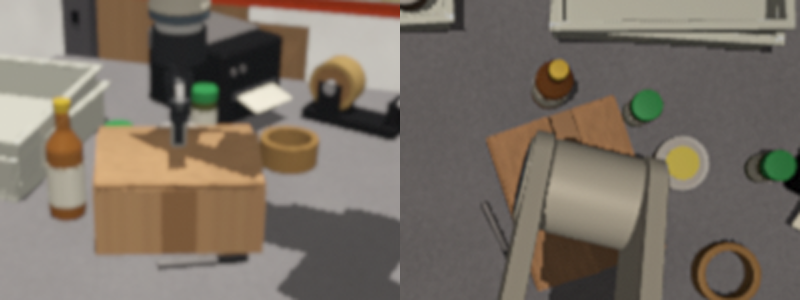

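carry_out --increments '[[[0,0.005,0.009,0,0,0],[0,0.009,0.019,0,0,0],[0,0.0135,0.03,0,0,0],[0,0.017,0.041,0,0,0],[0,0.02,0.052,0,0,0]]]'

```text
clock: 7.5
eef_pos: [542.0, -130.5, 143.5]
tcp_rot: [-3.142, 0.0, 0.332]
contact_force: [-0.1, 0.7, 1.7]
opening: -0.005
```

carry_out --increments '[[[0,0,0,0,0,0]]]'

```text
clock: 7.58
eef_pos: [541.8, -130.6, 143.0]
tcp_rot: [-3.141, 0.001, 0.332]
contact_force: [-0.3, 0.4, -0.1]
opening: -0.003
```

```bash
python3 -c "from h import *;st();look('a6');st()"
```

```text
t 7.5833 tcp carton [ 24.    0.9 143. ] world [ 541.8 -130.6  143. ] rot [-3.141e+00  1.000e-03  3.320e-01] F [-0.31  0.43 -0.13] Fc [0.5  0.15] op -0.003 tip 22.0
crease [(array([  1.,  -1., 123.]), 0.76)]
tongue_tip [(array([530., -68.,   2.]), 0.29)]
top crease [(array([128.,  33.,   0.]), 0.23), (array([-150.,  -88.,   -0.]), 0.2)]
top tongue_tip []
t 7.8833 tcp carton [ 24.1   0.5 144.2] world [ 542.1 -130.4  144.2] rot [ 3.141 -0.     0.332] F [-0.53 -0.04 -0.54] Fc [0.14 0.51] op 0.002 tip 22.0
```

View pics/a6.png

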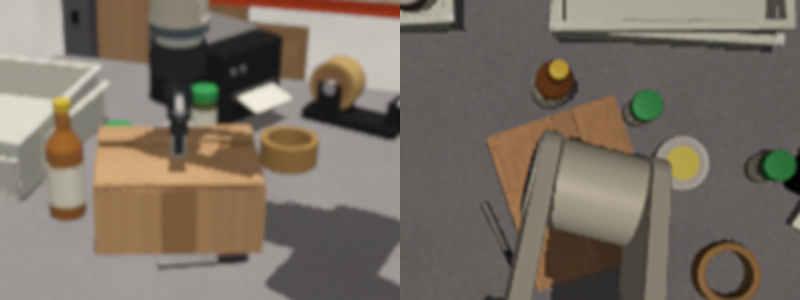

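carry_out --increments '[[[0,0.005,0.006,0,0,0],[0,0.009,0.012,0,0,0],[0,0.013,0.018,0,0,0],[0,0.015,0.022,0,0,0],[0,0.015,0.024,0,0,0]]]'

```text
clock: 8.3
eef_pos: [544.1, -136.1, 134.9]
tcp_rot: [-3.141, 0.0, 0.332]
contact_force: [-5.3, 2.2, 17.3]
opening: -0.002
```

carry_out --increments '[[[0,0,0,0,0,0],[0,0,0.001,0,0,0]]]'

```text
clock: 8.47
eef_pos: [544.1, -136.1, 134.9]
tcp_rot: [3.142, -0.0, 0.332]
contact_force: [-5.6, 0.5, 18.0]
opening: 0.002
```

```bash
python3 - <<'E'
from h import *
st()
f=optics.grab_frame("side");q=cf(cloud(f))
M=(abs(q[...,1])<110)&(abs(q[...,1])>25)&(q[...,2]>100)&(q[...,2]<140)
p=q[M]
for x in range(-95,105,10):
    k=(p[:,0]>=x)&(p[:,0]<x+10)
    if k.sum(): print(x,k.sum(),np.round(np.percentile(p[k,2],[10,50,90]),1))
st()
E
```

```text
t 8.4667 tcp carton [ 18.    0.5 134.9] world [ 544.1 -136.1  134.9] rot [ 3.142 -0.     0.332] F [-5.56  0.51 17.96] Fc [2.32 5.07] op 0.002 tip 22.0
-95 44 [117.1 118.1 119.1]
-85 54 [118.4 119.6 120.5]
-75 47 [119.7 120.6 121.5]
-65 62 [120.9 122.  123.1]
-55 91 [112.4 122.2 123.8]
-45 129 [112.8 117.3 124.9]
-35 139 [112.9 117.6 125.7]
-25 86 [112.5 114.4 117.5]
-15 75 [112.6 115.1 117.3]
-5 62 [114.4 115.8 117.5]
5 90 [114.5 116.3 117.7]
15 89 [114.8 116.1 117.5]
25 83 [115.  116.1 117.3]
35 94 [114.8 116.2 117.2]
45 102 [114.6 116.1 117.5]
55 91 [114.5 115.8 117.4]
65 98 [114.9 116.1 117.2]
75 100 [114.6 116.  117.5]
85 126 [108.2 115.9 117.1]
95 322 [102.  108.6 116.3]
t 8.5167 tcp carton [ 18.    0.5 135. ] world [ 544.1 -136.1  135. ] rot [ 3.142 -0.     0.332] F [-4.42  2.12 12.29] Fc [3.47 3.47] op -0.001 tip 22.0
```

carry_out --increments '[[[0,0,-0.003,0,0,0],[0,0,-0.008,0,0,0],[0,0,-0.03,0,0,0],[0,0,-0.1,0,0,0],[0,0,-0.2,0,0,0]]]'

```text
clock: 8.93
eef_pos: [541.9, -135.6, 212.4]
tcp_rot: [-3.138, 0.005, 0.332]
contact_force: [1.1, 0.6, 0.5]
opening: 0.002
```

carry_out --increments '[[[-0.07,0,-0.07,0,0,0],[-0.17,0,-0.07,0,0,0],[-0.27,0,-0.07,0,0,0],[-0.36,0,-0.07,0,0,0],[-0.4,0,-0.07,0,0,0]]]'

```text
clock: 9.35
eef_pos: [388.8, -188.4, 242.3]
tcp_rot: [-3.141, 0.002, 0.331]
contact_force: [0.8, 0.7, 0.6]
opening: 0.002
```

```bash
python3 - <<'E'
from h import *
st()
look('a7')
for c in("side","top"):
    f=optics.grab_frame(c);q=cf(cloud(f))
    M=(abs(q[...,1])<110)&(q[...,2]>100)&(q[...,2]<190)
    p=q[M];print(c)
    for x in range(-95,105,10):
        k=(p[:,0]>=x)&(p[:,0]<x+10)
        if k.sum(): print(x,k.sum(),np.round(np.percentile(p[k,2],[10,50,90]),1))
for n in ["carton","lip","tub_a","oil","jar_a","tape","marker"]:
    print(n,[(np.round(d["point"]),round(d["confidence"],2)) for d in nets.tip_of(n,"top")[:3]])
E
```

```text
t 9.35 tcp carton [ 20.  164.3 242.3] world [ 388.8 -188.4  242.3] rot [-3.141e+00  2.000e-03  3.310e-01] F [0.79 0.73 0.61] Fc [ 0.43 -0.99] op 0.002 tip 22.0
crease [(array([ -2.,  -0., 116.]), 0.56)]
tongue_tip [(array([-46.,   4., 117.]), 0.59)]
top crease [(array([  1.,  -4., 111.]), 0.8), (array([527., -66.,   1.]), 0.59)]
top tongue_tip [(array([-43.,   2., 114.]), 0.94)]
side
-95 67 [116.8 117.7 118.8]
-85 65 [118.3 119.3 120.5]
-75 68 [119.4 120.6 121.4]
-65 71 [120.6 121.8 122.9]
-55 104 [112.1 122.7 124. ]
-45 127 [112.7 123.3 125.2]
-35 180 [113.3 121.  125.7]
-25 112 [112.9 118.3 120.7]
-15 73 [116.9 119.1 120.5]
-5 106 [117.2 118.4 120.2]
5 112 [117.  118.5 119.6]
15 129 [116.5 117.9 119.6]
25 116 [116.4 118.  119.4]
35 126 [116.2 117.5 118.8]
45 129 [115.9 117.1 118.8]
55 125 [115.4 117.  118.5]
65 131 [115.7 116.9 118.7]
75 144 [114.8 116.4 117.8]
85 172 [108.7 115.9 117.5]
95 412 [102.1 108.5 116.2]
top
-95 248 [112.4 114.9 117.4]
-85 246 [113.8 116.1 118.6]
-75 248 [115.  117.5 119.8]
-65 246 [116.5 118.8 121. ]
-55 254 [117.7 120.  122.6]
-45 249 [118.6 121.4 123.6]
-35 284 [110.1 119.8 123.8]
-25 245 [109.6 115.2 118.8]
-15 255 [109.9 115.1 118.3]
-5 250 [109.6 115.2 118.3]
5 253 [113.7 115.9 118.5]
15 256 [113.1 115.7 118. ]
25 256 [113.  115.5 118.1]
35 252 [112.6 115.  117.6]
45 258 [112.7 114.7 117.3]
55 254 [112.3 114.6 117.1]
65 252 [112.  114.3 116.6]
75 256 [112.  114.4 116.8]
85 253 [111.8 114.2 116.3]
95 183 [108.6 113.6 115.9]
carton [(array([ 551., -156.,    7.]), 0.75), (array([ 560., -181.,  118.]), 0.61)]
lip [(array([ 561., -180.,  120.]), 0.82)]
tub_a [(array([ 594., -321.,    2.]), 0.76), (array([ 566., -196.,  117.]), 0.61)]
oil [(array([ 720., -120.,    0.]), 0.95)]
jar_a [(array([ 683., -265.,    1.]), 0.79), (array([ 597., -462.,   -4.]), 0.64)]
tape [(array([ 427., -400.,    6.]), 0.78)]
marker [(array([ 717., -119.,   -1.]), 0.6), (array([479., -44.,   1.]), 0.47)]
```

View pics/a7.png

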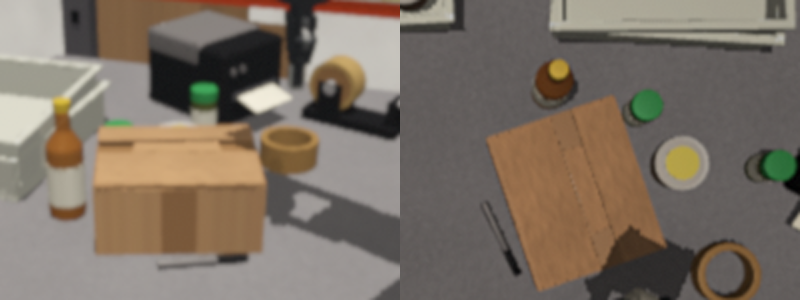

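carry_out --increments '[[[-0.03,0.05,-0.05,0,0,0],[-0.03,0.1,-0.1,0,0,0],[-0.03,0.2,-0.1,0,0,0],[-0.03,0.3,-0.1,0,0,0],[-0.03,0.4,-0.1,0,0,0]]]'

```text
clock: 10.52
eef_pos: [434.0, -345.1, 282.7]
tcp_rot: [3.14, -0.001, 0.332]
contact_force: [1.7, 1.1, 0.9]
opening: 0.001
```

carry_out --increments '[[[0,0,0,0,0,0],[0,0,0,0,0,0],[0,0,0,0,0,0],[0,0,0,0,0,0],[0,0,0,0,0,0]]]'

```text
clock: 10.93
eef_pos: [433.2, -342.3, 282.2]
tcp_rot: [-3.141, 0.0, 0.333]
contact_force: [0.3, 0.7, -0.2]
opening: 0.002
```

```bash
python3 - <<'E'
from h import *
st()
f=optics.grab_frame("top");q=cf(cloud(f))
cv2.imwrite("pics/a8.png",cv2.resize(f["img"][130:260,230:350,::-1],(550,596),interpolation=cv2.INTER_CUBIC))
for yy in(-100,-40,0,40,100):
  M=(abs(q[...,1]-yy)<12)&(q[...,2]>100)&(q[...,2]<190);p=q[M]
  print(yy,[(x,round(float(np.median(p[(p[:,0]>=x)&(p[:,0]<x+8),2])),1)) for x in(-60,-44,-28,-16,-2,10,50,85)])
E
```

```text
t 10.9333 tcp carton [-139.9  173.3  282.2] world [ 433.2 -342.3  282.2] rot [-3.141  0.     0.333] F [ 0.28  0.69 -0.19] Fc [ 0.56 -0.49] op 0.002 tip 22.0
-100 [(-60, 118.9), (-44, 121.8), (-28, 111.2), (-16, 110.5), (-2, 111.8), (10, 115.8), (50, 114.1), (85, 112.9)]
-40 [(-60, 118.7), (-44, 121.1), (-28, 116.2), (-16, 116.9), (-2, 116.9), (10, 116.0), (50, 115.5), (85, 114.4)]
0 [(-60, 119.2), (-44, 121.3), (-28, 117.2), (-16, 116.5), (-2, 115.6), (10, 116.5), (50, 114.5), (85, 114.3)]
40 [(-60, 119.6), (-44, 121.0), (-28, 117.0), (-16, 116.3), (-2, 116.8), (10, 115.4), (50, 115.1), (85, 113.4)]
100 [(-60, 119.6), (-44, 121.0), (-28, 110.8), (-16, 111.0), (-2, 113.7), (10, 115.8), (50, 115.1), (85, 113.6)]
```

View pics/a8.png

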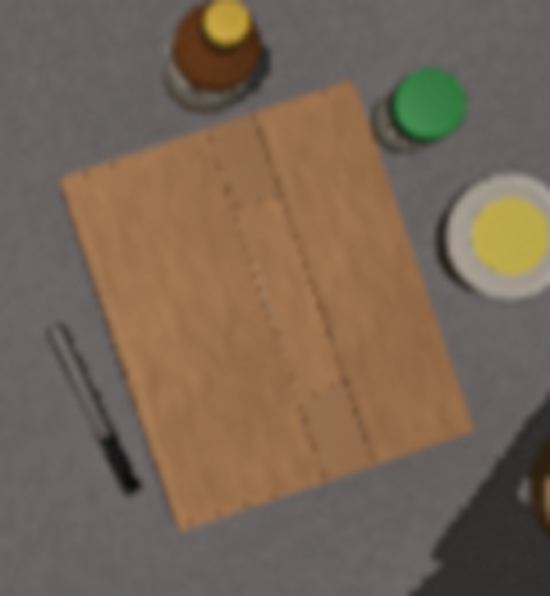

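The tongue disappears under the lip (line from (262,110) to (370,455)), the flap is flat to within about 2 to 3 mm, and its height hasn't changed since I let go. The bystanders are where they were.

```bash
python3 -c "from rig import r;print(r.sign_off())"
```

```text
the job is handed in; nothing more can be done
None
```

The carton is shut. Using the closed fingertips, I creased the tongue to about 1.33 rad and pushed the rear flap over. I then pressed it flat near the crease, so the tongue slid in under the lip, and backed the arm well clear.

**Last checks (robot clear, about 2 s after letting go, 10.9 s on the clock):**
- **Tuck:** the tongue runs in under the lip along its whole width. The tip networks put its edge at x of about -43 to -46 mm, against -45 mm expected.
- **Flatness:** the crease stands about 2 to 3 mm higher than when pressed, so it has sprung up slightly against the lip. It did not change between the two looks after letting go.
- **Carton and bystanders:** the carton, oil, tape, marker, both jars and the near tub read within about 4 mm of where they started. That is the networks' own accuracy. The other tub, far from the arm's path, was not reported in the last look, so I have no late reading for it.

**Pressing force:** the final press reached about 18 N, well above the 1 to 2 N the flap needs. I eased off straight away and saw no dent or shift, but it was harder than I intended.

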